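# Index the welding turntable to station five

### The job

Turn the welding turntable with the orange handle until station five has clicked into place in front of its torch nozzle, then let go. Station one is the one on the red pad, and the stations are counted clockwise as seen from above. Leave the turntable with the blue handle as it is.

Things in the scene. Friction and masses are not known exactly. Their poses are not given: they have to be found in the camera images.
- orange_base: Grey foot, bolted down, of the orange-handled turntable; origin on the turning axis at bench level, +x towards its fixed torch (white nozzle tip 100 mm out, 74 mm up, black grip rising outward to 140 mm). On it a 210 mm disc, top 52 mm up, bears eight round tube stubs (29 mm across, tops 77 mm up) 80 mm from the axis. Station one has a red pad; the rest follow clockwise seen from above.
- orange_table (a joint): Turning of that disc, rad: 0 with station one (red) at the torch, growing anticlockwise seen from above. Each click is 0.785 (45 degrees) and brings the next station to the torch: station n at (n - 1) x 0.785. A sprung detent pulls the disc into the nearest click; getting over one takes about 5 N at the handle. End stops at -0.2 and 5.7.
- orange_handle (a point): Grip point, 118 mm up, of the orange crank handle: an upright cylinder 22 mm across, 90 to 140 mm above the bench, on a flat steel arm fixed to the disc, 60 mm from the turning axis, between stations eight and one. It goes round with the disc and spins freely on its pin, so it may be held at one yaw all the way. Nothing else on the disc is higher than 89 mm.
- blue_handle (a point): The same point on the blue handle of the second turntable, of the same build and size but carrying square tube stubs. Either turntable may stand on the left or the right. This one is to be left as it is.

How it is judged:
By the outcome, as a careful person would: the job done as asked, in the order asked, and still so for the second after the job is handed in, with the robot touching nothing.
It also fails if it takes over 40 s, if anything falls off the work surface, if the arm or the gripper's body presses on something with over 40 N, if the wrist force passes 120 N, or if a joint passes its speed limit or range.

### The arm

A 6-joint arm with a two-finger parallel gripper is mounted at the origin on the work surface. World frame = base frame: x ahead of the robot, y to its left, z up, the work surface at z = 0. Lengths are in m, angles in rad, forces in N, time in s.
With the tool pointing down it reaches from about 0.4 to 0.825 m from the base axis. Payload 7 kg.
Tool frame: the origin (TCP) lies on the centre line of the jaws, within the pads' length; the fingertips stand 22 mm ahead of it and the grasp point (between the pads) lies 3 mm ahead of it (arm.tcp_to_tips is the distance from the TCP to the fingertips, in m); z points along the fingers, y is the line along which they close (so a half turn about z gives the same grasp; the last joint's range is limited). The gripper opens to 88 mm and grips with 3 to 60 N. Pads are 19 mm wide; open, the fingers measure 130 mm over their backs; the gripper's body (78 mm by 193 mm) begins 47 mm behind the grasp point.
Start: joints at [-0.914, 0.359, 0.012, 0, -1.224, -0.288], TCP at [0.243, -0.63, 0.249] pointing down, gripper open.
Joint ranges: [-3.07, 3.07], [-1.43, 2.12], [-1.02, 1.25], [-3.03, 1.67], [-3.05, -0], [-3.03, 3.03]. Speed limits (rad/s): [2.39, 2.39, 3.01, 3.14, 3.14, 3.14].

### API

Orientations are given as [roll, pitch, yaw] about the fixed x, y, z axes, in that order (R = Rz(yaw) Ry(pitch) Rx(roll)).
In Python, from station import arm gives the robot as it stands.
- The arm moves only by the tool jog_arm, never from a script. Its argument "targets" is a list of rows, each an object of numbers: "dx", "dy", "dz": the shift along the tool's x, y, z in mm; "rx", "ry", "rz": the turn, a rotation vector about the tool's x, y, z in rad; "gripper": the closure, from 0 (fully open) to 1 (shut). In form: [{"dx": .., "dy": .., "dz": .., "rx": .., "ry": .., "rz": .., "gripper": ..}, ...]. A call has exactly 8 rows; each row is the pose to reach, as a shift and turn from the pose commanded when the call began, along the tool's axes at that moment; what a row does not reach only later rows make up. A row lasts 1/12 s, in which the tool goes at most 41.7 mm and 7.16 degrees, less where a joint would pass 70% of its speed; a pose out of reach is approached as far as the arm can. A call with a gripper value outside its range is refused whole. The fingers move at their own pace and stop on an object; "force" is the grip in N (left out, the last holds). Time passes only in rows, so rows that repeat a pose let the fingers close, or fill a call up. It gives the time, the measured TCP pose, the force, the opening and the grip force at its end, in the units of the state.
- arm.get_state(): the state, without advancing time (a new reading comes with each control period).
- arm.grab_frame(name): name is "scene" or "top" or "wrist"; returns a dict with "frame" (420x560x3 uint8, red, green, blue), "z_map" (420x560 float32, m along the optical axis (not along the pixel's ray), 0 where there is no reading), "fx", "fy", "cx", "cy" (pixels), "view" (4x4, takes a point from world to camera coordinates). Camera axes: x right, y down, z forward; pixel columns grow to the right and rows downward; lengths in m; the calibration is good to about 2 mm. The wrist camera is an equidistant fisheye: a pixel r from the principal point sees the ray r / f radians off the axis. A picture is of the moment at which its call begins.
- arm.job_done(): hands the job in; it is judged then, once.
The state is a dict: "t": time; "q": joint angles; "qd": joint speeds; "joint_efforts": joint torques, N m; "eef_pos": TCP position; "ee_rot": TCP orientation; "force": force on the tool from outside, world axes, zero at the start; "moment": the same for the moment, N m; "width": finger opening in m; "gripper_force": force on a finger pad.
Only numpy, scipy, OpenCV 4.12 (cv2) and the standard library are available. Lean on these libraries where they do the work, as an engineer would, in place of code of your own. Each camera call takes 0.05 s, during which the arm holds its last target. There are 200 camera calls.

## Working session

There is one attempt and no reset: what is moved stays moved. The work goes in short steps, Python scripts to look and compute and a tool call to move; the robot and the scene stay as the last step left them, time stands still between calls to the robot, and variables do not carry over. Pictures are saved under pics/ and viewed, at most 10 in all, crops included, and the job is handed in when it is done.

Besides the shell and the picture viewer there is one more tool, called after "Call:" as name(argument=value, ...), one argument or row to a line, values as JSON. jog_arm: Moves the arm, as the interface text tells. Its arguments: {"type":"object","properties":{"targets":{"type":"array","items":{"type":"object","properties":{"dx":{"type":"number"},"dy":{"type":"number"},"dz":{"type":"number"},"rx":{"type":"number"},"ry":{"type":"number"},"rz":{"type":"number"},"gripper":{"type":"number"}}}},"force":{"type":"number"}},"required":["targets"]}

```bash
mkdir -p pics; python3 - <<'E'
from station import arm
import cv2,numpy as np
for n in("top","scene"):
    f=arm.grab_frame(n); np.savez(f'pics/{n}.npz',**f)
    cv2.imwrite(f'pics/{n}.png',f['frame'][:,:,::-1])
s=arm.get_state();print(s['t'],s['eef_pos'],s['ee_rot'],s['width'])
E
```

```text
0.1 [ 0.24314594 -0.629247    0.24770551] [ 3.14007409e+00 -1.67447853e-04 -2.77289415e+00] 0.08765392208067488
```

View pics/top.png

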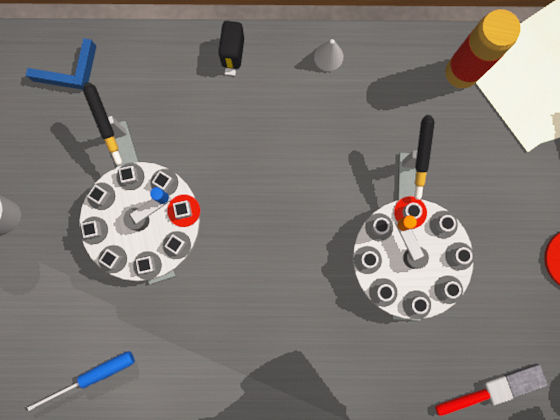

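View pics/scene.png

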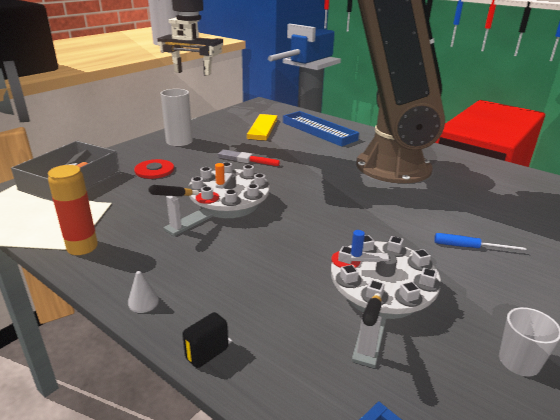

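The top view shows the orange turntable at the right: hub (414,259), red pad (411,212) and torch tip (419,192), so it sits near click 0. The blue table is at the left. The scene view agrees with this.

```bash
cat > h.py <<'E'
import numpy as np,cv2
def pts(f):
    z=f['z_map'];v,u=np.indices(z.shape)
    P=np.stack([(u-f['cx'])/f['fx']*z,(v-f['cy'])/f['fy']*z,z,np.ones_like(z)],-1)
    return (P@np.linalg.inv(f['view']).T)[...,:3]
def measure(f):
    P=pts(f);hsv=cv2.cvtColor(f['frame'],cv2.COLOR_RGB2HSV);v,u=np.indices(f['z_map'].shape)
    near=(f['z_map']>0)
    o=near&(hsv[...,0]>6)&(hsv[...,0]<20)&(hsv[...,1]>180)&(hsv[...,2]>120)&(P[...,2]>.085)&(P[...,2]<.15)
    r=near&((hsv[...,0]<5)|(hsv[...,0]>175))&(hsv[...,1]>150)&(P[...,2]>.045)&(P[...,2]<.065)
    return P,o,r
E
python3 - <<'E'
from h import *
f=dict(np.load('pics/top.npz'));P,o,r=measure(f)
v,u=np.indices(o.shape);R=(u>340)&(u<490)&(v>100)&(v<330)
o&=R;r&=R
print('handle',o.sum(),P[o].mean(0),P[o&(P[...,2]>.137)].mean(0))
d=R&(abs(P[...,2]-.052)<.004)
c,rad=cv2.minEnclosingCircle(P[d][:,:2].astype(np.float32));print('disc',c,rad,P[d][:,2].mean())
st=R&(abs(P[...,2]-.077)<.003)
n,l,s,cc=cv2.connectedComponentsWithStats(st.astype(np.uint8))
c=np.array(c)
def pol(p):q=np.array(p[:2])-c;return np.hypot(*q).round(4),np.degrees(np.arctan2(q[1],q[0])).round(1)
for i in range(1,n):
    if s[i,4]>15:print(cc[i].round(),s[i,4],pol(P[l==i].mean(0)))
print('red',pol(P[r].mean(0)),'handle',pol(P[o&(P[...,2]>.137)].mean(0)))
for p in [(419,195),(420,185),(422,170),(426,145),(428,122)]:
    q=P[p[1],p[0]];print('torch',q.round(3),pol(q))
E
```

```text
handle 205 [ 0.56754856 -0.2055694   0.12654007] [ 0.55604891 -0.20227881  0.13989753]
disc (0.5414290428161621, -0.22771760821342468) 0.14316335320472717 0.052665139486262925
[417. 195.] 29 (np.float64(0.0672), np.float64(-4.7))
[413. 210.] 184 (np.float64(0.0417), np.float64(3.4))
[447. 222.] 203 (np.float64(0.058), np.float64(-69.8))
[381. 225.] 201 (np.float64(0.0601), np.float64(76.0))
[463. 255.] 207 (np.float64(0.0877), np.float64(-113.6))
[369. 259.] 213 (np.float64(0.0898), np.float64(118.4))
[452. 289.] 211 (np.float64(0.1104), np.float64(-147.2))
[385. 292.] 207 (np.float64(0.1113), np.float64(151.7))
[419. 305.] 221 (np.float64(0.1189), np.float64(-177.9))
red (np.float64(0.0455), np.float64(2.7)) handle (np.float64(0.0293), np.float64(60.1))
torch [ 0.608 -0.236  0.079] (np.float64(0.0672), np.float64(-6.8))
torch [ 0.624 -0.235  0.089] (np.float64(0.0828), np.float64(-5.3))
torch [ 0.647 -0.236  0.101] (np.float64(0.1063), np.float64(-4.6))
torch [ 0.685 -0.238  0.124] (np.float64(0.1437), np.float64(-4.0))
torch [ 0.721 -0.239  0.134] (np.float64(0.1799), np.float64(-3.7))
```

```bash
python3 - <<'E'
from h import *
from scipy.optimize import least_squares
f=dict(np.load('pics/top.npz'));P,o,r=measure(f)
v,u=np.indices(o.shape);R=(u>340)&(u<490)&(v>198)&(v<330);o&=R
n,l,s,cc=cv2.connectedComponentsWithStats((R&(abs(P[...,2]-.077)<.003)).astype(np.uint8))
S=np.array([P[l==i].mean(0)[:2] for i in range(1,n) if s[i,4]>100])
x=least_squares(lambda x:np.hypot(*(S-x[:2]).T)-x[2],[.5,-.23,.08]).x;print(len(S),x)
def pol(p):q=p[:2]-x[:2];return np.hypot(*q).round(4),np.degrees(np.arctan2(q[1],q[0])).round(1)
print([pol(p) for p in S]);top=P[o&(P[...,2]>.137)]
print('handle',len(top),top.mean(0),pol(top.mean(0)))
for p in [(418,195),(420,185),(422,170),(426,145),(428,122)]:print(pol(P[p[1],p[0]]))
E
```

```text
8 [ 0.50261249 -0.22846984  0.07990212]
[(np.float64(0.0805), np.float64(2.3)), (np.float64(0.0797), np.float64(-42.4)), (np.float64(0.0796), np.float64(47.9)), (np.float64(0.0796), np.float64(-87.4)), (np.float64(0.0798), np.float64(92.8)), (np.float64(0.08), np.float64(-132.4)), (np.float64(0.0798), np.float64(137.8)), (np.float64(0.0801), np.float64(-177.4))]
handle 116 [ 0.55604891 -0.20227881  0.13989753] (np.float64(0.0595), np.float64(26.1))
(np.float64(0.105), np.float64(-2.5))
(np.float64(0.1215), np.float64(-3.2))
(np.float64(0.145), np.float64(-3.0))
(np.float64(0.1824), np.float64(-2.9))
(np.float64(0.2186), np.float64(-2.8))
```

Call:
jog_arm(
  targets=[
    {"dx": -20,"dy": 13},
    {"dx": -48,"dy": 31},
    {"dx": -78,"dy": 50},
    {"dx": -108,"dy": 69},
    {"dx": -138,"dy": 88},
    {"dx": -168,"dy": 107},
    {"dx": -198,"dy": 126},
    {"dx": -223,"dy": 143},
  ],
  force=30,
)

```text
invalid input at $.targets[0]: expected keys dx, dy, dz, rx, ry, rz, gripper
```

Call:
jog_arm(
  targets=[
    {"dx": -25,"dy": 16},
    {"dx": -55,"dy": 35},
    {"dx": -85,"dy": 54},
    {"dx": -115,"dy": 73},
    {"dx": -145,"dy": 92},
    {"dx": -175,"dy": 111},
    {"dx": -205,"dy": 130},
    {"dx": -223,"dy": 143},
  ],
)

```text
invalid input at $.targets[0]: expected keys dx, dy, dz, rx, ry, rz, gripper
```

```bash
python3 - <<'E'
from h import *
from station import arm
f=arm.grab_frame('wrist');cv2.imwrite('pics/w1.png',f['frame'][:,:,::-1])
s=arm.get_state();p=s['eef_pos'];w=s['ee_rot'][2];print(s['t'],p,s['ee_rot'],s['force'])
d=np.array([.5560,-.2020])-p[:2]
print('tool dx dy',d@[np.cos(w),np.sin(w)],d@[np.sin(w),-np.cos(w)])
E
```

```text
0.15 [ 0.24321449 -0.62930785  0.24787189] [ 3.14037371e+00 -1.01865718e-04 -2.77286494e+00] [-0.38947783  0.02803656 -0.64629434]
tool dx dy -0.4457762692720337 0.2858501120555887
```

View pics/w1.png

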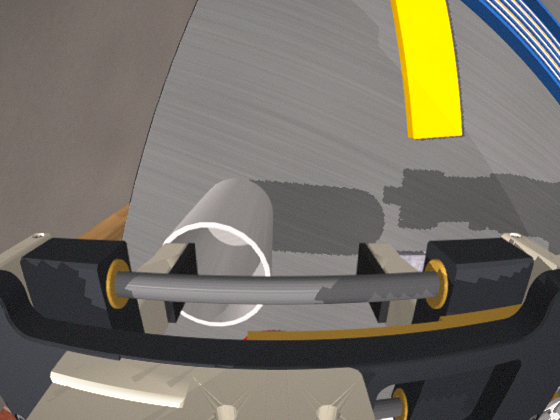

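The wrist picture shows a grey tube below the fingers at about (215,265), so I'll rise a little first. Every row also needs all the keys.

Call:
jog_arm(
  targets=[
    {"dx": 0,"dy": 0,"dz": -25,"rx": 0,"ry": 0,"rz": 0,"gripper": 0},
    {"dx": -28,"dy": 18,"dz": -30,"rx": 0,"ry": 0,"rz": 0,"gripper": 0},
    {"dx": -60,"dy": 38,"dz": -30,"rx": 0,"ry": 0,"rz": 0,"gripper": 0},
    {"dx": -92,"dy": 59,"dz": -30,"rx": 0,"ry": 0,"rz": 0,"gripper": 0},
    {"dx": -124,"dy": 80,"dz": -30,"rx": 0,"ry": 0,"rz": 0,"gripper": 0},
    {"dx": -156,"dy": 100,"dz": -30,"rx": 0,"ry": 0,"rz": 0,"gripper": 0},
    {"dx": -188,"dy": 121,"dz": -30,"rx": 0,"ry": 0,"rz": 0,"gripper": 0},
    {"dx": -220,"dy": 141,"dz": -30,"rx": 0,"ry": 0,"rz": 0,"gripper": 0},
  ],
  force=30,
)

```text
t: 0.82
eef_pos: [0.3983, -0.417, 0.2785]
ee_rot: [3.141, -0.0, -2.773]
force: [0.5, -0.7, 0.2]
width: 0.0878
gripper_force: 0.0
```

Call:
jog_arm(
  targets=[
    {"dx": -32,"dy": 20,"dz": 0,"rx": 0,"ry": 0,"rz": 0,"gripper": 0},
    {"dx": -64,"dy": 41,"dz": 0,"rx": 0,"ry": 0,"rz": 0,"gripper": 0},
    {"dx": -96,"dy": 62,"dz": 0,"rx": 0,"ry": 0,"rz": 0,"gripper": 0},
    {"dx": -128,"dy": 82,"dz": 0,"rx": 0,"ry": 0,"rz": 0,"gripper": 0},
    {"dx": -160,"dy": 103,"dz": 0,"rx": 0,"ry": 0,"rz": 0,"gripper": 0},
    {"dx": -192,"dy": 124,"dz": 0,"rx": 0,"ry": 0,"rz": 0,"gripper": 0},
    {"dx": -225,"dy": 144,"dz": 0,"rx": 0,"ry": 0,"rz": 0,"gripper": 0},
    {"dx": -225,"dy": 144,"dz": 0,"rx": 0,"ry": 0,"rz": 0,"gripper": 0},
  ],
)

```text
t: 1.48
eef_pos: [0.5588, -0.1989, 0.2779]
ee_rot: [3.141, 0.0, -2.769]
force: [-0.7, -1.0, -0.2]
width: 0.0877
gripper_force: 0.0
```

```bash
python3 - <<'E'
from h import *
from station import arm
f=arm.grab_frame('wrist');cv2.imwrite('pics/w2.png',f['frame'][:,:,::-1])
s=arm.get_state();p=s['eef_pos'];w=s['ee_rot'][2];print(s['t'],p,s['ee_rot'],s['force'])
d=np.array([.5560,-.2020])-p[:2]
print('tool dx dy',d@[np.cos(w),np.sin(w)],d@[np.sin(w),-np.cos(w)])
E
```

```text
1.5333 [ 0.55726313 -0.20060767  0.27785289] [ 3.14102182e+00 -5.94200432e-04 -2.76890969e+00] [-0.58744071 -1.20032309 -0.15717736]
tool dx dy 0.0016833901180833002 -0.0008368314465345027
```

View pics/w2.png

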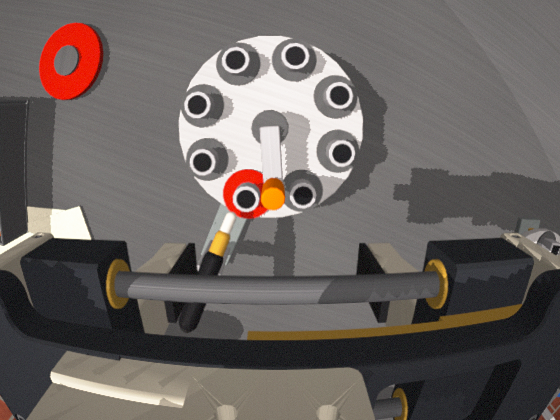

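The wrist view shows the orange handle centred between the fingers at (273,195), with the red pad at (245,193) and the torch beyond it. Next I'll descend 157 mm and close.

Call:
jog_arm(
  targets=[
    {"dx": 2,"dy": -1,"dz": 25,"rx": 0,"ry": 0,"rz": 0,"gripper": 0},
    {"dx": 2,"dy": -1,"dz": 55,"rx": 0,"ry": 0,"rz": 0,"gripper": 0},
    {"dx": 2,"dy": -1,"dz": 85,"rx": 0,"ry": 0,"rz": 0,"gripper": 0},
    {"dx": 2,"dy": -1,"dz": 110,"rx": 0,"ry": 0,"rz": 0,"gripper": 0},
    {"dx": 2,"dy": -1,"dz": 130,"rx": 0,"ry": 0,"rz": 0,"gripper": 0},
    {"dx": 2,"dy": -1,"dz": 145,"rx": 0,"ry": 0,"rz": 0,"gripper": 0},
    {"dx": 2,"dy": -1,"dz": 155,"rx": 0,"ry": 0,"rz": 0,"gripper": 0.3},
    {"dx": 2,"dy": -1,"dz": 155,"rx": 0,"ry": 0,"rz": 0,"gripper": 0.6},
  ],
  force=30,
)

```text
t: 2.2
eef_pos: [0.5524, -0.2054, 0.1213]
ee_rot: [3.14, -0.004, -2.774]
force: [-0.6, 0.1, -0.8]
width: 0.0795
gripper_force: 0.0
```

Call:
jog_arm(
  targets=[
    {"dx": 0,"dy": 0,"dz": 0,"rx": 0,"ry": 0,"rz": 0,"gripper": 1},
    {"dx": 0,"dy": 0,"dz": 0,"rx": 0,"ry": 0,"rz": 0,"gripper": 1},
    {"dx": 0,"dy": 0,"dz": 0,"rx": 0,"ry": 0,"rz": 0,"gripper": 1},
    {"dx": 0,"dy": 0,"dz": 0,"rx": 0,"ry": 0,"rz": 0,"gripper": 1},
    {"dx": 0,"dy": 0,"dz": 0,"rx": 0,"ry": 0,"rz": 0,"gripper": 1},
    {"dx": 0,"dy": 0,"dz": 0,"rx": 0,"ry": 0,"rz": 0,"gripper": 1},
    {"dx": 0,"dy": 0,"dz": 0,"rx": 0,"ry": 0,"rz": 0,"gripper": 1},
    {"dx": 0,"dy": 0,"dz": 0,"rx": 0,"ry": 0,"rz": 0,"gripper": 1},
  ],
)

```text
t: 2.87
eef_pos: [0.5542, -0.205, 0.1237]
ee_rot: [-3.142, 0.0, -2.773]
force: [0.3, 0.1, -0.3]
width: 0.0264
gripper_force: 0.0
```

```bash
python3 - <<'E'
from h import *
from station import arm
s=arm.get_state();p=s['eef_pos'];w=s['ee_rot'][2];print(s['t'],p,s['ee_rot'],s['force'],s['width'])
c=np.array([.5026,-.2285]);q=p[:2]-c;a0=np.degrees(np.arctan2(q[1],q[0]));print(np.hypot(*q),a0)
def rows(A,p0):
    for a in A:
        d=c+.06*np.array([np.cos(np.radians(a)),np.sin(np.radians(a))])-p0
        print(round(a,1),(1e3*np.array([d@[np.cos(w),np.sin(w)],d@[np.sin(w),-np.cos(w)]])).round(1))
    return d+p0
A=np.linspace(a0,200,25)[1:]
pp=p[:2]
for k in range(3): pp=rows(A[8*k:8*k+8],pp);print()
E
```

```text
2.8667 [ 0.55416488 -0.20497097  0.123704  ] [-3.14151301e+00  1.72403840e-04 -2.77273828e+00] [ 0.29666933  0.13868815 -0.27669418] 0.0264233492579435
0.056679377506965424 24.52719693093207
31.8 [-2.4  7.8]
39.1 [-0.5 15.2]
46.5 [ 2.3 22.3]
53.8 [ 6.1 29. ]
61.1 [10.6 35.2]
68.4 [15.9 40.7]
75.7 [21.8 45.5]
83.0 [28.3 49.6]

90.3 [7.  3.2]
97.6 [14.3  5.4]
105.0 [21.8  6.7]
112.3 [29.5  7.1]
119.6 [37.1  6.4]
126.9 [44.6  4.8]
134.2 [51.8  2.3]
141.5 [58.6 -1.2]

148.8 [ 6.3 -4.3]
156.1 [12.1 -9.3]
163.4 [ 17.1 -15.1]
170.8 [ 21.4 -21.4]
178.1 [ 24.9 -28.3]
185.4 [ 27.4 -35.5]
192.7 [ 29. -43.]
200.0 [ 29.6 -50.6]
```

Call:
jog_arm(
  targets=[
    {"dx": -2.5,"dy": 1.5,"dz": 2,"rx": 0,"ry": 0,"rz": 0,"gripper": 1},
    {"dx": -2.5,"dy": 1.5,"dz": 2,"rx": 0,"ry": 0,"rz": 0,"gripper": 1},
    {"dx": -2.5,"dy": 1.5,"dz": 2,"rx": 0,"ry": 0,"rz": 0,"gripper": 1},
    {"dx": -2.5,"dy": 1.5,"dz": 2,"rx": 0,"ry": 0,"rz": 0,"gripper": 1},
    {"dx": -2.5,"dy": 1.5,"dz": 2,"rx": 0,"ry": 0,"rz": 0,"gripper": 1},
    {"dx": -2.5,"dy": 1.5,"dz": 2,"rx": 0,"ry": 0,"rz": 0,"gripper": 1},
    {"dx": -2.5,"dy": 1.5,"dz": 2,"rx": 0,"ry": 0,"rz": 0,"gripper": 1},
    {"dx": -2.5,"dy": 1.5,"dz": 2,"rx": 0,"ry": 0,"rz": 0,"gripper": 1},
  ],
  force=35,
)

```text
t: 3.53
eef_pos: [0.5555, -0.2035, 0.1226]
ee_rot: [-3.141, -0.001, -2.772]
force: [-5.8, -3.6, 10.4]
width: 0.0212
gripper_force: 35.0
```

Call:
jog_arm(
  targets=[
    {"dx": -0.5,"dy": 7,"dz": 0,"rx": 0,"ry": 0,"rz": 0,"gripper": 1},
    {"dx": 1,"dy": 14.3,"dz": 0,"rx": 0,"ry": 0,"rz": 0,"gripper": 1},
    {"dx": 4,"dy": 21.4,"dz": 0,"rx": 0,"ry": 0,"rz": 0,"gripper": 1},
    {"dx": 7.8,"dy": 28.1,"dz": 0,"rx": 0,"ry": 0,"rz": 0,"gripper": 1},
    {"dx": 12.3,"dy": 34.3,"dz": 0,"rx": 0,"ry": 0,"rz": 0,"gripper": 1},
    {"dx": 17.6,"dy": 39.8,"dz": 0,"rx": 0,"ry": 0,"rz": 0,"gripper": 1},
    {"dx": 23.5,"dy": 44.6,"dz": 0,"rx": 0,"ry": 0,"rz": 0,"gripper": 1},
    {"dx": 30,"dy": 48.7,"dz": 0,"rx": 0,"ry": 0,"rz": 0,"gripper": 1},
  ],
)

```text
t: 4.2
eef_pos: [0.5114, -0.1699, 0.1227]
ee_rot: [-3.138, 0.001, -2.772]
force: [4.8, -13.8, -0.4]
width: 0.0215
gripper_force: 35.0
```

```bash
cat >> h.py <<'E'
def plan(p,w,a1,n,c=np.array([.5026,-.2285])):
    q=p[:2]-c;a0=np.degrees(np.arctan2(q[1],q[0]));print('r,az',np.hypot(*q),a0)
    for a in np.radians(np.linspace(a0,a1,n+1)[1:]):
        d=c+.06*np.array([np.cos(a),np.sin(a)])-p[:2]
        print((1e3*np.array([d@[np.cos(w),np.sin(w)],d@[np.sin(w),-np.cos(w)]])).round(1))
E
python3 - <<'E'
from h import *
from station import arm
s=arm.get_state();print(s['t'],s['eef_pos'],s['force'],s['width'],s['gripper_force'])
plan(s['eef_pos'],s['ee_rot'][2],200,16)
E
```

```text
4.2 [ 0.51135431 -0.16985711  0.12267922] [  4.80006759 -13.79131135  -0.40869418] 0.021528328618543053 35.00111639499664
r,az 0.05929271713438713 81.5094854271956
[6.6 4. ]
[14.   6.5]
[21.6  8. ]
[29.3  8.5]
[37.  8.]
[44.6  6.5]
[52.  4.]
[59.   0.7]
[65.4 -3.6]
[71.3 -8.6]
[ 76.5 -14.4]
[ 80.9 -20.8]
[ 84.4 -27.7]
[ 87. -35.]
[ 88.7 -42.6]
[ 89.3 -50.3]
```

Call:
jog_arm(
  targets=[
    {"dx": 6.6,"dy": 2.5,"dz": 0,"rx": 0,"ry": 0,"rz": 0,"gripper": 1},
    {"dx": 14,"dy": 4.5,"dz": 0,"rx": 0,"ry": 0,"rz": 0,"gripper": 1},
    {"dx": 21.6,"dy": 6,"dz": 0,"rx": 0,"ry": 0,"rz": 0,"gripper": 1},
    {"dx": 29.3,"dy": 6.5,"dz": 0,"rx": 0,"ry": 0,"rz": 0,"gripper": 1},
    {"dx": 37,"dy": 6,"dz": 0,"rx": 0,"ry": 0,"rz": 0,"gripper": 1},
    {"dx": 44.6,"dy": 4.8,"dz": 0,"rx": 0,"ry": 0,"rz": 0,"gripper": 1},
    {"dx": 52,"dy": 2.5,"dz": 0,"rx": 0,"ry": 0,"rz": 0,"gripper": 1},
    {"dx": 59,"dy": -0.5,"dz": 0,"rx": 0,"ry": 0,"rz": 0,"gripper": 1},
  ],
)

```text
t: 4.87
eef_pos: [0.4565, -0.1891, 0.1226]
ee_rot: [-3.141, 0.003, -2.772]
force: [-0.8, 0.3, 8.3]
width: 0.0212
gripper_force: 35.0
```

```bash
python3 - <<'E'
from h import *
from station import arm
s=arm.get_state();print(s['t'],s['eef_pos'],s['force'],s['width'],s['gripper_force'])
plan(s['eef_pos'],s['ee_rot'][2],200,7)
E
```

```text
4.8667 [ 0.45653435 -0.18914515  0.12263719] [-0.8203112   0.27407751  8.26432041] 0.02124956206269666 35.0016063451767
r,az 0.06058752168199954 139.49204187804432
[ 7.3 -5.4]
[ 14.1 -11.4]
[ 20.  -18.3]
[ 24.7 -26. ]
[ 28.2 -34.3]
[ 30.4 -43.1]
[ 31.3 -52.1]
```

Call:
jog_arm(
  targets=[
    {"dx": 7.3,"dy": -5.4,"dz": 0,"rx": 0,"ry": 0,"rz": 0,"gripper": 1},
    {"dx": 14.1,"dy": -11.4,"dz": 0,"rx": 0,"ry": 0,"rz": 0,"gripper": 1},
    {"dx": 20,"dy": -18.3,"dz": 0,"rx": 0,"ry": 0,"rz": 0,"gripper": 1},
    {"dx": 24.7,"dy": -26,"dz": 0,"rx": 0,"ry": 0,"rz": 0,"gripper": 1},
    {"dx": 28.2,"dy": -34.3,"dz": 0,"rx": 0,"ry": 0,"rz": 0,"gripper": 1},
    {"dx": 30.4,"dy": -43,"dz": 0,"rx": 0,"ry": 0,"rz": 0,"gripper": 1},
    {"dx": 31,"dy": -51.5,"dz": 0,"rx": 0,"ry": 0,"rz": 0,"gripper": 1},
    {"dx": 31,"dy": -51.5,"dz": 0,"rx": 0,"ry": 0,"rz": 0,"gripper": 1},
  ],
)

```text
t: 5.53
eef_pos: [0.4451, -0.2506, 0.1226]
ee_rot: [-3.14, -0.001, -2.772]
force: [-4.1, -1.9, 13.1]
width: 0.0216
gripper_force: 35.0
```

```bash
cat >> h.py <<'E'
def table(f):
    from scipy.optimize import least_squares
    P=pts(f);c=np.array([.5026,-.2285]);rr=np.hypot(P[...,0]-c[0],P[...,1]-c[1])
    n,l,s,cc=cv2.connectedComponentsWithStats(((f['z_map']>0)&(rr<.1)&(abs(P[...,2]-.077)<.003)).astype(np.uint8))
    S=np.array([P[l==i].mean(0)[:2] for i in range(1,n) if s[i,4]>150])-c
    a=np.degrees(np.arctan2(S[:,1],S[:,0]));_,o,r=measure(f);r&=(rr<.11);m=P[r].mean(0)[:2]-c
    print('stubs',a.round(1),'mod45',(a%45).round(1),'red',r.sum(),np.degrees(np.arctan2(m[1],m[0])))
E
python3 - <<'E'
from h import *
from station import arm
s=arm.get_state();print(s['t'],s['eef_pos'],s['force'],s['width'],s['gripper_force'])
plan(s['eef_pos'],s['ee_rot'][2],200,1)
f=arm.grab_frame('top');cv2.imwrite('pics/t2.png',f['frame'][:,:,::-1]);table(f)
E
```

```text
5.5333 [ 0.44511679 -0.25061202  0.12259572] [-4.07360542 -1.88984654 13.13972945] 0.021559553879979345 35.001654624938965
r,az 0.061589457516612 -158.95980530210147
[-1.6  1.1]
stubs [ -1.8  42.9 -46.8] mod45 [43.2 42.9 43.2] red 0 nanh.py:22: RuntimeWarning: Mean of empty slice.
  a=np.degrees(np.arctan2(S[:,1],S[:,0]));_,o,r=measure(f);r&=(rr<.11);m=P[r].mean(0)[:2]-c
  ret = um.true_divide(
```

View pics/t2.png

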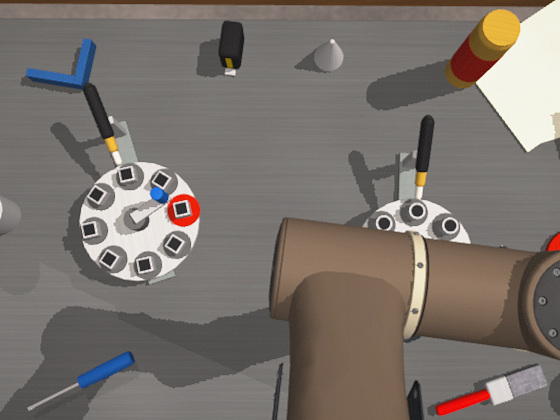

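The top view shows a stub at (417,211), directly in line with the torch tip (419,192), and the blue table hasn't moved. The azimuth is within about 1° of the torch's, so I'll release and rise.

Call:
jog_arm(
  targets=[
    {"dx": 0,"dy": 0,"dz": 0,"rx": 0,"ry": 0,"rz": 0,"gripper": 0.5},
    {"dx": 0,"dy": 0,"dz": 0,"rx": 0,"ry": 0,"rz": 0,"gripper": 0.3},
    {"dx": 0,"dy": 0,"dz": 0,"rx": 0,"ry": 0,"rz": 0,"gripper": 0},
    {"dx": 0,"dy": 0,"dz": 0,"rx": 0,"ry": 0,"rz": 0,"gripper": 0},
    {"dx": 0,"dy": 0,"dz": 0,"rx": 0,"ry": 0,"rz": 0,"gripper": 0},
    {"dx": 0,"dy": 0,"dz": 0,"rx": 0,"ry": 0,"rz": 0,"gripper": 0},
    {"dx": 0,"dy": 0,"dz": 0,"rx": 0,"ry": 0,"rz": 0,"gripper": 0},
    {"dx": 0,"dy": 0,"dz": 0,"rx": 0,"ry": 0,"rz": 0,"gripper": 0},
  ],
)

```text
t: 6.25
eef_pos: [0.4452, -0.2489, 0.1215]
ee_rot: [3.141, -0.0, -2.773]
force: [0.4, 1.0, -0.1]
width: 0.0688
gripper_force: 0.0
```

Call:
jog_arm(
  targets=[
    {"dx": 0,"dy": 0,"dz": -10,"rx": 0,"ry": 0,"rz": 0,"gripper": 0},
    {"dx": 0,"dy": 0,"dz": -30,"rx": 0,"ry": 0,"rz": 0,"gripper": 0},
    {"dx": 0,"dy": 0,"dz": -55,"rx": 0,"ry": 0,"rz": 0,"gripper": 0},
    {"dx": 0,"dy": 0,"dz": -80,"rx": 0,"ry": 0,"rz": 0,"gripper": 0},
    {"dx": 0,"dy": 0,"dz": -105,"rx": 0,"ry": 0,"rz": 0,"gripper": 0},
    {"dx": 0,"dy": 0,"dz": -130,"rx": 0,"ry": 0,"rz": 0,"gripper": 0},
    {"dx": 0,"dy": 0,"dz": -150,"rx": 0,"ry": 0,"rz": 0,"gripper": 0},
    {"dx": 0,"dy": 0,"dz": -150,"rx": 0,"ry": 0,"rz": 0,"gripper": 0},
  ],
)

```text
t: 6.92
eef_pos: [0.447, -0.2498, 0.2771]
ee_rot: [-3.137, 0.006, -2.772]
force: [-0.2, -0.3, 0.4]
width: 0.0876
gripper_force: 0.0
```

Call:
jog_arm(
  targets=[
    {"dx": 20,"dy": -20,"dz": 0,"rx": 0,"ry": 0,"rz": 0,"gripper": 0},
    {"dx": 30,"dy": -45,"dz": 0,"rx": 0,"ry": 0,"rz": 0,"gripper": 0},
    {"dx": 35,"dy": -75,"dz": 0,"rx": 0,"ry": 0,"rz": 0,"gripper": 0},
    {"dx": 40,"dy": -105,"dz": 0,"rx": 0,"ry": 0,"rz": 0,"gripper": 0},
    {"dx": 40,"dy": -135,"dz": 0,"rx": 0,"ry": 0,"rz": 0,"gripper": 0},
    {"dx": 40,"dy": -165,"dz": 0,"rx": 0,"ry": 0,"rz": 0,"gripper": 0},
    {"dx": 40,"dy": -195,"dz": 0,"rx": 0,"ry": 0,"rz": 0,"gripper": 0},
    {"dx": 40,"dy": -200,"dz": 0,"rx": 0,"ry": 0,"rz": 0,"gripper": 0},
  ],
)

```text
t: 7.58
eef_pos: [0.4806, -0.4535, 0.2705]
ee_rot: [3.141, -0.001, -2.774]
force: [-0.7, 0.3, -0.3]
width: 0.0876
gripper_force: 0.0
```

```bash
python3 - <<'E'
from h import *
from station import arm
f=arm.grab_frame('top');cv2.imwrite('pics/t3.png',f['frame'][:,:,::-1]);table(f)
table(dict(np.load('pics/top.npz')))
print(arm.get_state()['t'])
E
```

```text
stubs [  -2.3   42.8  -47.4   88.   -92.3  133.4 -135.8  177.7] mod45 [42.7 42.8 42.6 43.  42.7 43.4 44.2 42.7] red 561 177.41387356911497
stubs [   2.3  -42.3   47.9  -87.4   92.8 -132.4  137.8 -177.5] mod45 [2.3 2.7 2.9 2.6 2.8 2.6 2.8 2.5] red 379 2.0067966580548036
7.6333
```

View pics/t3.png

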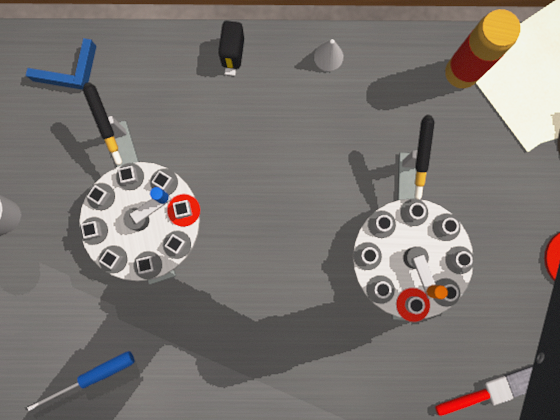

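The red pad is now at (413,305), opposite the torch. Station five (417,211) faces the nozzle within about 0.6°, and the blue table is unchanged.

```bash
python3 -c "
from station import arm
print(arm.job_done())"
```

```text
the job is handed in; nothing more can be done
None
```

I turned the orange turntable half a turn anticlockwise so that station five sits at its torch nozzle, within about 0.6° by camera. I let go of the handle, left the blue turntable untouched, and handed the job in at about 7.6 s.

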